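# Load the drying carrier and hold the sprung hood at its set index

### The arm

A 6-joint arm with a two-finger parallel gripper is mounted at the origin on the work surface. World frame = base frame: x ahead of the robot, y to its left, z up, the work surface at z = 0. Lengths are in m, angles in rad, forces in N, time in s.
With the tool pointing down it reaches from about 0.35 to 0.975 m from the base axis. Payload 4.9 kg.
Tool frame: the origin (TCP) lies between the finger pads, 19 mm behind the fingertips; this is the grasp point; z points along the fingers, y is the line along which they close (so a half turn about z gives the same grasp; the last joint's range is limited). The gripper opens to 85 mm and grips with 20 to 120 N. Pads are 22 mm wide; open, the fingers measure 114 mm over their backs; the gripper's body (76 mm by 85 mm) begins 54 mm behind the grasp point. The pads swing forward as they close: fully open they stand 13 mm farther back than shut.
Start: joints at [-1.32, 0.053, 1.613, -0, 1.476, -0.119], TCP at [0.226, -0.583, 0.25] pointing down, gripper open.
Joint ranges: [-3.01, 3.01], [-1.01, 2.22], [0.06, 2.58], [-1.02, 4.17], [0.09, 2.62], [-3.14, 3.14]. Speed limits (rad/s): [2.57, 2.57, 3.14, 3.14, 3.14, 3.14].

### API

Orientations are given as a unit quaternion [w, x, y, z].
In Python, from plant import manip gives the robot as it stands. The module is installed in compiled form; this text tells all that it offers.
- The arm moves only by the tool move_arm, never from a script. Its argument "rows" is a list of rows, each a list of 7 numbers: the shift along the tool's x, y, z in cm, then the turn, a rotation vector about the tool's x, y, z in degrees, then the opening, from -1 (shut) to 1 (fully open). In form: [[tx, ty, tz, ax, ay, az, jaw], ...]. A call has 1 to 20 rows; each row shifts and turns the commanded pose from where the row before left it, along the tool's axes as they then stand; what a row does not reach is not made up. A row lasts 1/12 s, in which the tool goes at most 41.7 mm and 7.16 degrees, less where a joint would pass 70% of its speed; a pose out of reach is approached as far as the arm can. A call is refused whole if a number of a shift passes 4.17 or a number of a turn 7.16, either way. A call with a gripper value outside its range is refused whole. The fingers move at their own pace and stop on an object; the grip force is fixed at half the most. Time passes only in rows, so rows that do not move let the fingers close. It gives the time, the measured TCP pose, the force, the opening and the grip force at its end, in the units of the state.
- manip.state(): the state, without advancing time (a new reading comes with each control period).
- manip.grab_frame(name): name is "side" or "top"; returns a dict with "img" (400x640x3 uint8, blue, green, red), "mtx" (3x3 intrinsics, pixels), "R" (3x3) and "t" (3): a world point X has camera coordinates R X + t. Camera axes: x right, y down, z forward; pixel columns grow to the right and rows downward; lengths in m; the calibration is good to about 2 mm. A picture is of the moment at which its call begins. There is no depth.
- manip.job_done(): hands the job in; it is judged then, once.
The state is a dict: "time": time; "joint_pos": joint angles; "joint_vel": joint speeds; "joint_efforts": joint torques, N m; "tool_pos": TCP position; "tool_rot": TCP orientation; "contact_force": force on the tool from outside, world axes, zero at the start; "ft_torque": the same for the moment, N m; "gripper_width": opening from 0.0 (shut) to 1.0 (fully open); "grasp_force": force on a finger pad.
Only numpy, scipy, OpenCV 4.12 (cv2) and the standard library are available. Lean on these libraries where they do the work, as an engineer would, in place of code of your own. Each camera call takes 0.05 s, during which the arm holds its last target. There are 200 camera calls.

### The job

Put the three loose wooden ball knobs into the three empty pockets of the aluminium carrier, one in each, leaving the carrier and the fourth knob where they are. Then take the handle of the drying box's sprung hood, raise it until the needle points at the brass index on the quadrant, not swinging it well past (the warm air must stay in), and keep holding it there so that I can slide the carrier in: the program finishes while still holding the hood up. Leave the other things on the bench, and the index, as they are.

Things in the scene. Friction and masses are not known exactly. Their poses are not given: they have to be found in the camera images.
- carrier: Loose aluminium plate 125 x 125 x 22 mm, 0.7 kg, flat on the bench at any yaw. Origin: centre of its underside, z up, x and y along its sides. Round blind pockets, 27 mm wide, 14 mm deep, at (x,y) = (-31,-31), (31,-31), (31,31), (-31,31) mm; the first already holds knob_d, the others are hole1, 2, 3. A ball knob rests on the pocket's rim, ball centre 12 mm above the plate's top.
- carrier_hole1 (a point): Centre of the mouth of an empty pocket, level with the plate's top.
- carrier_hole2 (a point): Centre of the mouth of an empty pocket, level with the plate's top.
- carrier_hole3 (a point): Centre of the mouth of an empty pocket, level with the plate's top.
- knob_a: Turned beech ball knob: 36 mm ball, 20 g, on a short neck of 18 mm diameter with a flat foot, 38 mm high in all, standing on its foot on the bench. Origin: centre of the foot; z from foot to top.
- knob_a_center (a point): Centre of the ball of knob_a, 20 mm above its foot.
- knob_b: Turned beech ball knob: 36 mm ball, 20 g, on a short neck of 18 mm diameter with a flat foot, 38 mm high in all, standing on its foot on the bench. Origin: centre of the foot; z from foot to top.
- knob_b_center (a point): Centre of the ball of knob_b, 20 mm above its foot.
- knob_c: Turned beech ball knob: 36 mm ball, 20 g, on a short neck of 18 mm diameter with a flat foot, 38 mm high in all, standing on its foot on the bench. Origin: centre of the foot; z from foot to top.
- knob_c_center (a point): Centre of the ball of knob_c, 20 mm above its foot.
- knob_d: Turned beech ball knob: 36 mm ball, 20 g, on a short neck of 18 mm diameter with a flat foot, 38 mm high in all, already in a pocket of the carrier. Origin: centre of the foot; z from foot to top.
- knob_d_center (a point): Centre of the ball of knob_d, 20 mm above its foot.
- dryer: Drying box, fixed: grey steel base 280 mm deep, 260 wide, 58 high, under a green hood; blower housing (103 mm high) behind, control box at its -y side. Origin: centre of the base's underside (not of the blower); z up; its front, with the hood's handle, faces its own -x. The closed hood spans x -144 to 126, y +-132 mm, top 133 mm above the bench.
- hood (a joint): Hood angle, rad: 0 shut, growing as its front rises, to 1.1. Hinge line parallel to the dryer's y axis at x = 130, z = 60 mm in the dryer's frame. A spring and its weight shut it by itself (about 6 to 11 N upward at the handle holds it); nothing keeps it open.
- hood_handle (a point): Middle of the handle, a round steel bar of 12 mm diameter, 120 mm long between its two standoffs, parallel to the dryer's y axis, its axis 46 mm in front of the hood's front face. It turns with the hood. With the hood shut it is 320 mm in front of the hinge line (towards the dryer's -x) and 32 mm above it, 92 mm above the bench.
- needle_tip (a point): Tip of the dark steel needle fixed to the hood, 150 mm from the hinge line, that sweeps the aluminium quadrant (graduated arc plate) on the dryer's +y side.
- index (a joint): Angle at which the index is set on the quadrant, rad, on the same scale as joint hood: needle and index agree when the two joints read the same. Somewhere in 0.4 to 0.75.
- index_mark (a point): Pointed end of the small brass index (20 mm saddle with a thumbscrew), clamped on the quadrant's rim, 150 mm from the hinge line; the needle tip meets this point.
- pencil: Bystander: red pencil, 170 mm long, lying flat along its x; origin under its middle.
- sanding_block: Bystander: cork sanding block 75 x 45 x 30 mm; origin under its middle.
- wax_tin: Bystander: round tin, 72 mm diameter, 42 mm high; origin under its middle.
- caliper: Bystander: steel caliper, 200 mm long along its x, jaws 55 mm to its -y, up to 14 mm high; origin under the middle of the beam.
- hood_hinge (a point): Middle of the hinge line, fixed: x = 130, y = 0, z = 60 mm in the dryer's frame.
- brush: Bystander: flat hand brush 160 mm long lying along its x; origin under its middle.
There are look-alikes about, which are no part of the job. What is shaped like the knob_a but black or pink is not meant.

How it is judged:
On the way, in this order (a step that is already met when the one before it is completed fails the run):
1. every pocket of the carrier holds one knob, let go and at rest, with the hood still shut (((horizontal distance between knob_a_center and carrier_hole1 below 0.006 m and z of knob_a_center in the frame of carrier between 0.028 and 0.039 m) or (horizontal distance between knob_b_center and carrier_hole1 below 0.006 m and z of knob_b_center in the frame of carrier between 0.028 and 0.039 m) or (horizontal distance between knob_c_center and carrier_hole1 below 0.006 m and z of knob_c_center in the frame of carrier between 0.028 and 0.039 m)) and ((horizontal distance between knob_a_center and carrier_hole2 below 0.006 m and z of knob_a_center in the frame of carrier between 0.028 and 0.039 m) or (horizontal distance between knob_b_center and carrier_hole2 below 0.006 m and z of knob_b_center in the frame of carrier between 0.028 and 0.039 m) or (horizontal distance between knob_c_center and carrier_hole2 below 0.006 m and z of knob_c_center in the frame of carrier between 0.028 and 0.039 m)) and ((horizontal distance between knob_a_center and carrier_hole3 below 0.006 m and z of knob_a_center in the frame of carrier between 0.028 and 0.039 m) or (horizontal distance between knob_b_center and carrier_hole3 below 0.006 m and z of knob_b_center in the frame of carrier between 0.028 and 0.039 m) or (horizontal distance between knob_c_center and carrier_hole3 below 0.006 m and z of knob_c_center in the frame of carrier between 0.028 and 0.039 m)) and x of knob_d_center in the frame of carrier between -0.036 and -0.026 m and y of knob_d_center in the frame of carrier between -0.036 and -0.026 m and z of knob_d_center in the frame of carrier between 0.028 and 0.039 m and angle between carrier's own z axis and vertical below 0.05 rad and contact force between the fingers and knob_a below 0.2 N and contact force between the fingers and knob_b below 0.2 N and contact force between the fingers and knob_c below 0.2 N and contact force between the fingers and knob_d below 0.2 N and linear speed of each of knob_a, knob_b, knob_c, knob_d below 0.03 m/s and value of joint hood below 0.06 rad), for 0.3 s.
2. the hood is held by its handle with the needle at the index (distance between needle_tip and index_mark below 0.014 m and contact force between the fingers and hood above 2 N and distance between the grasp point and hood_handle below 0.06 m and velocity of joint hood between -0.06 and 0.06 rad/s), for 0.3 s.
At the end, for the whole second after the job is handed in: Each pocket holds one knob, seated (within 6 mm of its centre), at rest and let go, carrier flat; the fingers hold the hood (over 2 N, TCP within 60 mm of the handle's middle), needle tip within 14 mm (5 degrees) of the index, hood still. The robot finishes holding it (all of step 2 and ((horizontal distance between knob_a_center and carrier_hole1 below 0.006 m and z of knob_a_center in the frame of carrier between 0.028 and 0.039 m) or (horizontal distance between knob_b_center and carrier_hole1 below 0.006 m and z of knob_b_center in the frame of carrier between 0.028 and 0.039 m) or (horizontal distance between knob_c_center and carrier_hole1 below 0.006 m and z of knob_c_center in the frame of carrier between 0.028 and 0.039 m)) and ((horizontal distance between knob_a_center and carrier_hole2 below 0.006 m and z of knob_a_center in the frame of carrier between 0.028 and 0.039 m) or (horizontal distance between knob_b_center and carrier_hole2 below 0.006 m and z of knob_b_center in the frame of carrier between 0.028 and 0.039 m) or (horizontal distance between knob_c_center and carrier_hole2 below 0.006 m and z of knob_c_center in the frame of carrier between 0.028 and 0.039 m)) and ((horizontal distance between knob_a_center and carrier_hole3 below 0.006 m and z of knob_a_center in the frame of carrier between 0.028 and 0.039 m) or (horizontal distance between knob_b_center and carrier_hole3 below 0.006 m and z of knob_b_center in the frame of carrier between 0.028 and 0.039 m) or (horizontal distance between knob_c_center and carrier_hole3 below 0.006 m and z of knob_c_center in the frame of carrier between 0.028 and 0.039 m)) and x of knob_d_center in the frame of carrier between -0.036 and -0.026 m and y of knob_d_center in the frame of carrier between -0.036 and -0.026 m and z of knob_d_center in the frame of carrier between 0.028 and 0.039 m and angle between carrier's own z axis and vertical below 0.05 rad and contact force between the fingers and knob_a below 0.2 N and contact force between the fingers and knob_b below 0.2 N and contact force between the fingers and knob_c below 0.2 N and contact force between the fingers and knob_d below 0.2 N and linear speed of each of knob_a, knob_b, knob_c, knob_d below 0.03 m/s); the arm keeps its last pose, push and grip.
It fails at once if the hood swung well past the index (needle tip more than 35 mm, about 13 degrees, above it) (z of needle_tip in the frame of index_mark above 0.035 m).
It fails at once if the index was shifted on the quadrant by more than 8 mm (distance of index_mark from where it was at the start of the episode above 0.008 m).
It fails at once if the carrier was pushed more than 20 mm (distance of carrier from where it was at the start of the episode above 0.02 m).
It fails at once if a bystander was moved more than 25 mm (distance of any of pencil, sanding_block, wax_tin, caliper, brush from where it was at the start of the episode above 0.025 m).
It also fails if it takes over 72 s, if anything falls off the work surface, if the arm or the gripper's body presses on something with over 40 N, if the wrist force passes 120 N, or if a joint passes its speed limit or range.

## Working session

There is one attempt and no reset: what is moved stays moved. The work goes in short steps, Python scripts to look and compute and a tool call to move; the robot and the scene stay as the last step left them, time stands still between calls to the robot, and variables do not carry over. Pictures are saved under pics/ and viewed, at most 10 in all, crops included, and the job is handed in when it is done.

Besides the shell and the picture viewer there is one more tool, called after ">>>" in YAML: its name, and indented under it one key for each argument. move_arm: Moves the arm, as the interface text tells. Its arguments: {"type":"object","properties":{"rows":{"type":"array","items":{"type":"array","items":{"type":"number"}}}},"required":["rows"]}

```bash
mkdir -p pics
python3 - <<'E'
from plant import manip
import cv2,numpy as np
for n in("side","top"):
    f=manip.grab_frame(n); cv2.imwrite(f"pics/{n}0.png",f["img"]); np.savez(f"{n}0.npz",**f)
    print(n,f["mtx"].tolist(),(-f["R"].T@f["t"]).round(3),f["R"].round(3).tolist())
s=manip.state();print(s)
E
```

```text
side [[406.19741859220596, 0.0, 319.4715275858706], [0.0, 406.19741859220596, 194.9415877538225], [0.0, 0.0, 1.0]] [0.496 0.859 0.912] [[-0.997, -0.077, -0.011], [-0.046, 0.697, -0.716], [0.062, -0.713, -0.698]]
top [[463.5325506712907, 0.0, 320.8749790594487], [0.0, 463.5325506712907, 197.7931749556905], [0.0, 0.0, 1.0]] [ 0.425 -0.016  1.36 ] [[0.023, -1.0, -0.0], [-0.994, -0.022, -0.108], [0.108, 0.003, -0.994]]
{'time': 0.1, 'joint_pos': array([-1.31998446e+00,  5.33248774e-02,  1.61417618e+00,  6.51044112e-06,
        1.47601877e+00, -1.19008439e-01]), 'joint_vel': array([ 0.00148503,  0.00104831, -0.00455262,  0.00010661, -0.00288402,
       -0.00100927]), 'joint_efforts': array([ 4.02301039e-04, -3.94902027e+01, -3.71361995e+01, -1.16641550e-04,
        3.90710193e-03, -1.96696215e-05]), 'tool_pos': array([ 0.22576669, -0.58221825,  0.24885319]), 'tool_rot': array([-9.61706084e-04,  9.82952374e-01,  1.83857830e-01, -6.02226305e-05]), 'contact_force': array([-0.15415302, -0.30751648, -0.56686322]), 'ft_torque': array([-0.03801398,  0.03374203,  0.01292016]), 'grasp_force': 0.0, 'gripper_width': 0.9993664551407258}
```

View pics/top0.png

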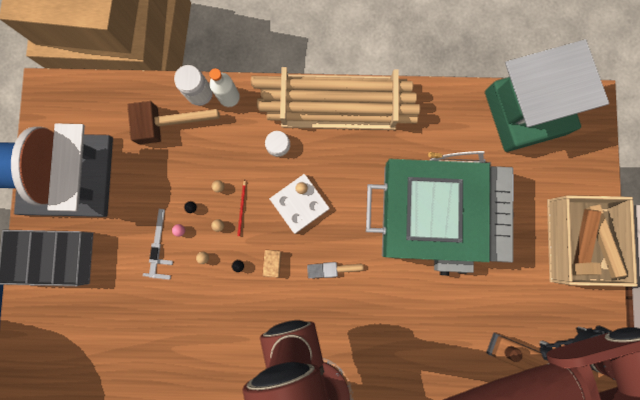

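View pics/side0.png

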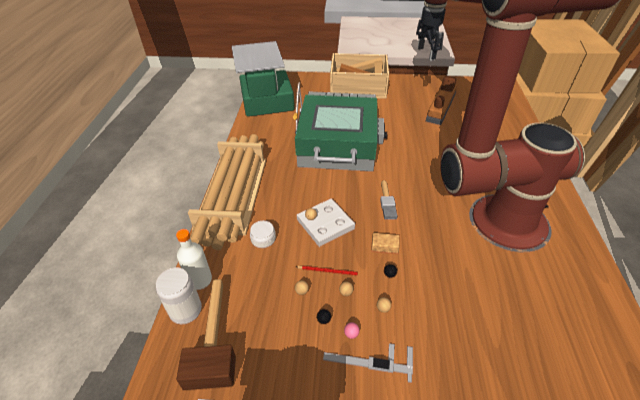

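Top view candidates: beech balls at (218,187), (218,225) and (202,258) are the ones wanted. The look-alikes are black (190,207) and (238,266), and pink (178,230). The beech ball at (301,188), already in the carrier, is knob_d. The dryer is at (440,210) with its handle at (375,208), and the quadrant and index are along (430–485,155). The carrier is at (300,204).

```bash
cat > h.py <<'E'
import numpy as np,cv2
from plant import manip
def ray(f,uv):
    d=np.linalg.inv(f["mtx"])@np.array([uv[0],uv[1],1.]); return -f["R"].T@f["t"],f["R"].T@d
def plane(f,uv,z):
    c,d=ray(f,uv); return c+d*(z-c[2])/d[2]
def tri(f,a,g,b):
    (c1,d1),(c2,d2)=ray(f,a),ray(g,b); d1=d1/np.linalg.norm(d1); d2=d2/np.linalg.norm(d2)
    s,t=np.linalg.lstsq(np.c_[d1,-d2],c2-c1,rcond=None)[0]; p,q=c1+s*d1,c2+t*d2
    return (p+q)/2,np.linalg.norm(p-q)
def proj(f,X):
    p=f["mtx"]@(f["R"]@np.asarray(X)+f["t"]); return p[:2]/p[2]
E
python3 - <<'E'
from h import *
T=dict(np.load("top0.npz"));S=dict(np.load("side0.npz"))
hsv=cv2.cvtColor(T["img"],cv2.COLOR_BGR2HSV)
for p in[(218,187),(301,188),(205,205),(300,203),(375,208),(460,156)]: print(p,hsv[p[1],p[0]])
cv2.imwrite("pics/a.png",np.vstack([cv2.resize(T["img"][140:290,150:350],(800,600),interpolation=cv2.INTER_CUBIC)]))
b=cv2.resize(T["img"][140:280,360:520],(640,560),interpolation=cv2.INTER_CUBIC)
cv2.imwrite("pics/b.png",b)
cv2.imwrite("pics/c.png",cv2.resize(S["img"][70:180,270:400],(780,600),interpolation=cv2.INTER_CUBIC))
E
```

```text
(218, 187) [ 15 115 206]
(301, 188) [ 17 109 234]
(205, 205) [ 12 150 160]
(300, 203) [ 14  12 238]
(375, 208) [ 12 152 176]
(460, 156) [ 12 143 171]
```

View pics/a.png

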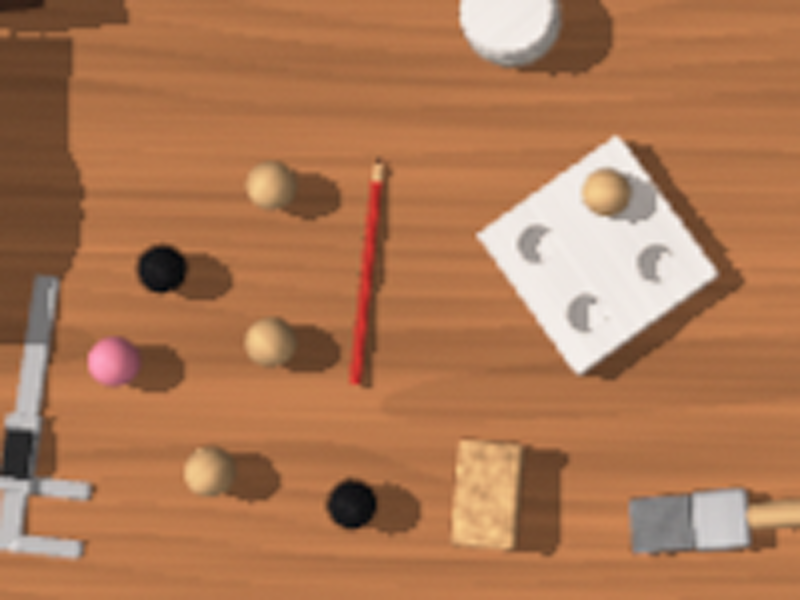

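View pics/b.png

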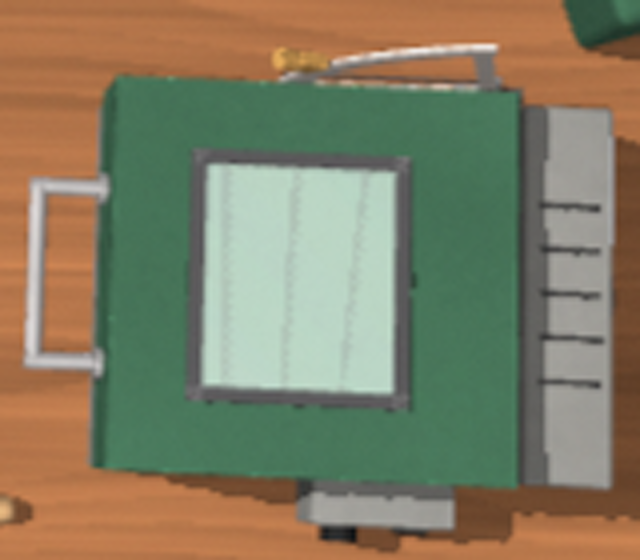

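View pics/c.png

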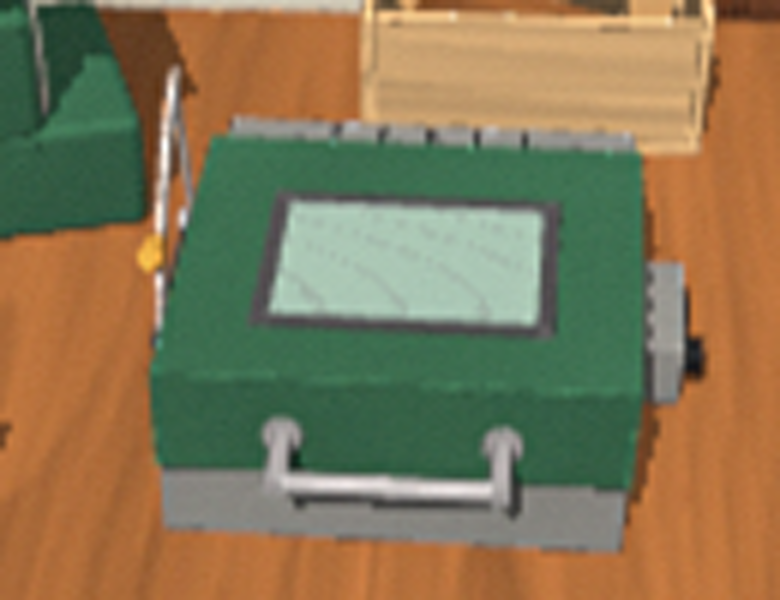

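The crop confirms three beech balls, with the look-alikes black and pink, plus knob_d in the carrier's +x corner. The hood faces world +y. The brass index is at top (435,155) and side (295,112).

Run:
```python
from h import *
T=dict(np.load("top0.npz"));S=dict(np.load("side0.npz"))
def blobs(f,lo,hi,roi,amin):
    x0,y0,x1,y1=roi
    k=cv2.resize(f["img"][y0:y1,x0:x1],None,fx=4,fy=4,interpolation=cv2.INTER_CUBIC)
    m=cv2.inRange(cv2.cvtColor(k,cv2.COLOR_BGR2HSV),lo,hi)
    m=cv2.morphologyEx(m,cv2.MORPH_OPEN,np.ones((5,5)))
    out=[]
    for c in cv2.findContours(m,cv2.RETR_EXTERNAL,cv2.CHAIN_APPROX_NONE)[0]:
        if cv2.contourArea(c)/16>amin:
            (u,v),r=cv2.minEnclosingCircle(c); M=cv2.moments(c)
            fix=lambda u,v:np.array([(u+.5)/4-.5+x0,(v+.5)/4-.5+y0])
            out.append((fix(u,v),r/4,fix(M["m10"]/M["m00"],M["m01"]/M["m00"]),cv2.contourArea(c)/16,c))
    return out
lo,hi=(10,60,120),(24,140,255)
tb=blobs(T,lo,hi,(190,160,320,275),40); sb=blobs(S,lo,hi,(285,190,405,320),40)
for b in tb: print("T",b[0].round(1),round(b[1],1),b[2].round(1),b[3],plane(T,b[0],.020)[:2].round(4),plane(T,b[0],.034)[:2].round(4))
for b in sb: print("S",b[0].round(1),round(b[1],1),b[2].round(1),b[3],plane(S,b[0],.020)[:2].round(4),plane(S,b[0],.034)[:2].round(4))
for f,roi,n in((T,(262,165,338,240),"T"),(S,(285,190,360,255),"S")):
  for b in blobs(f,(0,0,170),(180,45,255),roi,300):
    r=cv2.minAreaRect(b[4]); q=cv2.boxPoints(r)
    hull=cv2.convexHull(b[4]); ap=cv2.approxPolyDP(hull,12,True)[:,0]
    w=np.array([plane(f,((u+.5)/4-.5+roi[0],(v+.5)/4-.5+roi[1]),.022)[:2] for u,v in ap])
    print(n,w.round(4).tolist())
# pockets approx from crop
for p in[(537,244),(587,314),(657,264)]:
    print(plane(T,(p[0]/4+150,p[1]/4+140),.022)[:2].round(4))
# dryer handle/ index by crop px
t=lambda u,v:(u/4+360,v/4+140); s=lambda u,v:(u/6+270,v*110/600+70)
for n,a,b in(("hR",t(41,183),s(280,484)),("hL",t(33,362),s(503,492)),("idx",t(300,60),s(151,255))):
    P,e=tri(T,a,S,b);print(n,P.round(4),round(e,4))
print(*[plane(T,t(*p),.092)[:2].round(4) for p in((41,183),(33,362))],*[plane(S,s(*p),.092)[:2].round(4) for p in((280,484),(503,492))])
print("corners z.133 front",[plane(T,t(*p),.133)[:2].round(4) for p in((118,78),(521,92),(518,486),(98,466))])
```

```text
T [201.4 257.5] 6.6 [200.8 257.6] 106.84375 [0.3904 0.3262] [0.3908 0.3226]
T [270.9 262.5] 14.8 [271.1 262.2] 393.75 [0.3807 0.1264] [0.3812 0.1249]
T [216.9 225.2] 6.5 [216.2 225.3] 109.3125 [0.4841 0.2861] [0.4835 0.283 ]
T [301.1 187.8] 6.1 [301.  187.8] 103.8125 [0.5985 0.0457] [0.5967 0.045 ]
T [217.1 185.9] 6.4 [216.4 185.9] 106.3125 [0.5983 0.2909] [0.5965 0.2877]
S [383.7 304.3] 7.4 [383.5 304.3] 155.125 [0.3881 0.3214] [0.3898 0.3299]
S [345.9 288.4] 7.1 [345.9 288.4] 143.75 [0.4821 0.2826] [0.4824 0.2916]
S [301.2 287.2] 7.1 [301.2 287.2] 142.75 [0.5961 0.2869] [0.5945 0.2959]
S [385.4 241.4] 14.2 [387.1 241.5] 251.65625 [0.3763 0.1217] [0.3782 0.1333]
S [310.5 213.5] 6.1 [310.4 212.9] 81.34375 [0.5962 0.0289] [0.5946 0.0419]
T [[0.6385, 0.0386], [0.5391, -0.035], [0.4675, 0.0629], [0.5665, 0.1369]]
S [[0.5361, -0.0343], [0.4648, 0.0715], [0.5629, 0.1495], [0.6364, 0.0362]]
[0.5584 0.0934]
[0.5084 0.0557]
[0.5458 0.0061]
hR [ 0.5953 -0.1485  0.088 ] 0.0086
hL [ 0.4741 -0.1441  0.0912] 0.0032
idx [ 0.6798 -0.3176  0.1309] 0.0028
[ 0.599  -0.1482] [ 0.4757 -0.1442] [ 0.5905 -0.1428] [ 0.4725 -0.143 ]
corners z.133 front [array([ 0.6657, -0.1949]), array([ 0.6623, -0.4653]), array([ 0.4   , -0.4589]), array([ 0.4068, -0.1835])]
```

>>> move_arm:
  rows:
    - [0,0,0,0,0,6,0.5]
    - [0,0,0,0,0,6,0.5]
    - [0,0,0,0,0,6,0.5]
    - [0,0,0,0,0,6,0.5]
    - [0,0,0,0,0,6,0.5]
    - [0.8,-3,0,0,0,0,0.5]
    - [0.8,-3,0,0,0,0,0.5]
    - [0.8,-3,0,0,0,0,0.5]
    - [0.8,-3,0,0,0,0,0.5]
    - [0.8,-3,0,0,0,0,0.5]
    - [0.8,-3,0,0,0,0,0.5]
    - [0.8,-3,0,0,0,0,0.5]
    - [0.8,-3,0,0,0,0,0.5]
    - [0.8,-3,0,0,0,0,0.5]
    - [0.8,-3,0,0,0,0,0.5]
    - [0.8,-3,0,0,0,0,0.5]
    - [0.8,-3,0,0,0,0,0.5]
    - [0.8,-3,0,0,0,0,0.5]
    - [0.8,-3,0,0,0,0,0.5]
    - [0.8,-3,0,0,0,0,0.5]

```text
time: 1.77
tool_pos: [0.4135, -0.1548, 0.2496]
tool_rot: [-0.0, 0.997, -0.077, -0.0]
contact_force: [0.5, -0.5, 0.2]
gripper_width: 0.751
grasp_force: 0.0
```

```bash
cat >> h.py <<'E'
from scipy.spatial.transform import Rotation
def todo(X,yaw=None):
    s=manip.state(); q=s["tool_rot"]; R=Rotation.from_quat(q[[1,2,3,0]])
    print("t",round(s["time"],2),"pos",s["tool_pos"].round(4),"xaxis yaw",np.degrees(np.arctan2(*R.as_matrix()[:2,0][::-1])).round(2),"tilt",R.as_matrix()[:,2].round(3),"w",round(s["gripper_width"],3),"F",s["contact_force"].round(1),"g",round(s["grasp_force"],1))
    print("tool cm",(100*R.inv().apply(np.array(X)-s["tool_pos"])).round(2))
E
python3 -c "
from h import *
todo([.483,.284,.12])"
```

```text
t 1.77 pos [ 0.4135 -0.1548  0.2496] xaxis yaw -8.82 tilt [-0.  0. -1.] w 0.751 F [ 0.5 -0.5  0.2] g 0.0
tool cm [  0.14 -44.43  12.97]
```

>>> move_arm:
  rows:
    - [0,-2.78,0.81,0,0,0,0.5]
    - [0,-2.78,0.81,0,0,0,0.5]
    - [0,-2.78,0.81,0,0,0,0.5]
    - [0,-2.78,0.81,0,0,0,0.5]
    - [0,-2.78,0.81,0,0,0,0.5]
    - [0,-2.78,0.81,0,0,0,0.5]
    - [0,-2.78,0.81,0,0,0,0.5]
    - [0,-2.78,0.81,0,0,0,0.5]
    - [0,-2.78,0.81,0,0,0,0.5]
    - [0,-2.78,0.81,0,0,0,0.5]
    - [0,-2.78,0.81,0,0,0,0.5]
    - [0,-2.78,0.81,0,0,0,0.5]
    - [0,-2.78,0.81,0,0,0,0.5]
    - [0,-2.78,0.81,0,0,0,0.5]
    - [0,-2.78,0.81,0,0,0,0.5]
    - [0,-2.78,0.81,0,0,0,0.5]
    - [0,0,0,0,0,0,0.5]
    - [0,0,0,0,0,0,0.5]

```text
time: 3.27
tool_pos: [0.4807, 0.2838, 0.1191]
tool_rot: [0.001, 0.997, -0.076, -0.001]
contact_force: [-0.3, -0.6, -0.1]
gripper_width: 0.753
grasp_force: 0.0
```

```bash
python3 -c "
from h import *
todo([.483,.284,.029])"
```

```text
t 3.27 pos [0.4807 0.2838 0.1191] xaxis yaw -8.68 tilt [-0.002 -0.001 -1.   ] w 0.753 F [-0.3 -0.6 -0.1] g 0.0
tool cm [ 0.25 -0.07  9.01]
```

Descend, close, lift.

>>> move_arm:
  rows:
    - [0.25,0,2,0,0,0,0.5]
    - [0,0,2,0,0,0,0.5]
    - [0,0,2,0,0,0,0.5]
    - [0,0,2,0,0,0,0.5]
    - [0,0,1,0,0,0,0.5]
    - [0,0,0,0,0,0,0.5]
    - [0,0,0,0,0,0,-1]
    - [0,0,0,0,0,0,-1]
    - [0,0,0,0,0,0,-1]
    - [0,0,0,0,0,0,-1]
    - [0,0,0,0,0,0,-1]
    - [0,0,0,0,0,0,-1]
    - [0,0,-2,0,0,0,-1]
    - [0,0,-2,0,0,0,-1]
    - [0,0,-2,0,0,0,-1]
    - [0,0,-2,0,0,0,-1]
    - [0,0,-2,0,0,0,-1]

```text
time: 4.68
tool_pos: [0.4838, 0.2828, 0.1315]
tool_rot: [-0.0, 0.997, -0.077, 0.0]
contact_force: [0.4, -0.2, -0.1]
gripper_width: 0.385
grasp_force: 59.8
```

```bash
python3 -c "
from h import *
todo([.5455,.0067,.13]); todo([.5455,.0067,.085])
f=manip.grab_frame('side'); u,v=map(int,proj(f,manip.state()['tool_pos']))
cv2.imwrite('pics/g1.png',cv2.resize(f['img'][v-40:v+40,u-50:u+50],(600,480),interpolation=cv2.INTER_CUBIC));print(u,v)"
```

```text
t 4.68 pos [0.4838 0.2828 0.1315] xaxis yaw -8.8 tilt [ 0.  0. -1.] w 0.385 F [ 0.4 -0.2 -0.1] g 59.8
tool cm [10.32 26.34  0.14]
t 4.68 pos [0.4838 0.2828 0.1315] xaxis yaw -8.8 tilt [ 0.  0. -1.] w 0.385 F [ 0.4 -0.2 -0.1] g 59.8
tool cm [10.32 26.34  4.64]
345 261
```

View pics/g1.png

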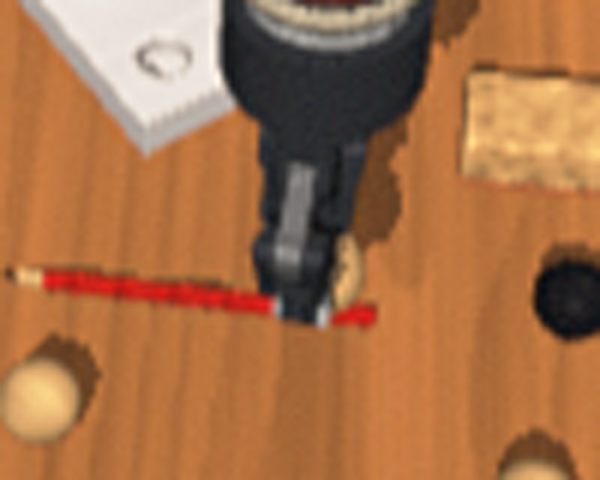

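The side crop shows the ball held but sticking out to the right, toward −x, at crop (350,270). I'll measure the offset.

Run:
```python
from h import *
f=manip.grab_frame('side'); p=manip.state()['tool_pos']
x0,y0=335,250
k=cv2.resize(f["img"][y0:y0+35,x0:x0+30],None,fx=4,fy=4,interpolation=cv2.INTER_CUBIC)
m=cv2.inRange(cv2.cvtColor(k,cv2.COLOR_BGR2HSV),(10,40,90),(26,140,255))
m=cv2.morphologyEx(m,cv2.MORPH_OPEN,np.ones((5,5)))
c=max(cv2.findContours(m,cv2.RETR_EXTERNAL,cv2.CHAIN_APPROX_NONE)[0],key=cv2.contourArea)[:,0]
w=(c+.5)/4-.5+[x0,y0]; print(len(c),w.min(0),w.max(0))
# right outline: for each row rightmost
rows={}
for u,v in w: rows[v]=max(u,rows.get(v,0))
P=np.array([(u,v) for v,u in rows.items()]);
Z=(f["R"]@p+f["t"])[2]+.006; r=18/1000*f["mtx"][0,0]/Z; print("r",r)
from scipy.optimize import least_squares
s=least_squares(lambda c:np.hypot(*(P-c).T)-r,[348,266],loss='soft_l1',f_scale=.3)
print(s.x,s.cost, P[::4].round(1).tolist())
tx=np.array([.9883,-.153,0])
for d in(0,-.005,-.01):
  for h in(0,-.009,-.015): print(d,h,proj(f,p+tx*d+[0,0,h]).round(1))
```

```text
114 [348.375 258.875] [353.875 270.875]
r 7.632531887177316
[346.29712218 264.38585876] 0.5515607768302261 [[351.9, 258.9], [352.1, 259.9], [353.1, 260.9], [353.6, 261.9], [353.6, 262.9], [353.9, 263.9], [353.9, 264.9], [353.9, 265.9], [353.4, 266.9], [353.1, 267.9], [352.6, 268.9], [352.1, 269.9], [349.6, 270.9]]
0 0 [345.8 261.5]
0 -0.009 [345.6 263.8]
0 -0.015 [345.5 265.3]
-0.005 0 [347.9 261.9]
-0.005 -0.009 [347.7 264.2]
-0.005 -0.015 [347.6 265.7]
-0.01 0 [350.  262.3]
-0.01 -0.009 [349.8 264.6]
-0.01 -0.015 [349.7 266.1]
```

>>> move_arm:
  rows:
    - [1.03,2.63,0,0,0,0,-1]
    - [1.03,2.63,0,0,0,0,-1]
    - [1.03,2.63,0,0,0,0,-1]
    - [1.03,2.63,0,0,0,0,-1]
    - [1.03,2.63,0,0,0,0,-1]
    - [1.03,2.63,0,0,0,0,-1]
    - [1.03,2.63,0,0,0,0,-1]
    - [1.03,2.63,0,0,0,0,-1]
    - [1.03,2.63,0,0,0,0,-1]
    - [1.03,2.63,0,0,0,0,-1]
    - [0,0,2,0,0,0,-1]
    - [0,0,2.3,0,0,0,-1]
    - [0,0,0,0,0,0,-1]
    - [0,0,0,0,0,0,-1]

```text
time: 5.95
tool_pos: [0.5435, 0.0073, 0.085]
tool_rot: [-0.0, 0.997, -0.077, -0.003]
contact_force: [0.3, -0.6, 0.3]
gripper_width: 0.382
grasp_force: 59.8
```

Run:
```python
from h import *
todo([.5455,.0067,.0455])
f=manip.grab_frame('side'); u,v=map(int,proj(f,manip.state()['tool_pos']))
cv2.imwrite('pics/g2.png',cv2.resize(f['img'][v-45:v+45,u-60:u+60],(800,600),interpolation=cv2.INTER_CUBIC));print(u,v)
for h in((.5585,.0933),(.5087,.0565),(.5455,.0067)): print(((proj(f,[*h,.022])-[u-60,v-45])*6.667).round())
```

```text
t 5.95 pos [0.5435 0.0073 0.085 ] xaxis yaw -8.82 tilt [-0.005  0.001 -1.   ] w 0.382 F [ 0.3 -0.6  0.3] g 59.8
tool cm [0.22 0.03 3.95]
328 193
[356. 546.]
[475. 489.]
[399. 403.]
```

View pics/g2.png

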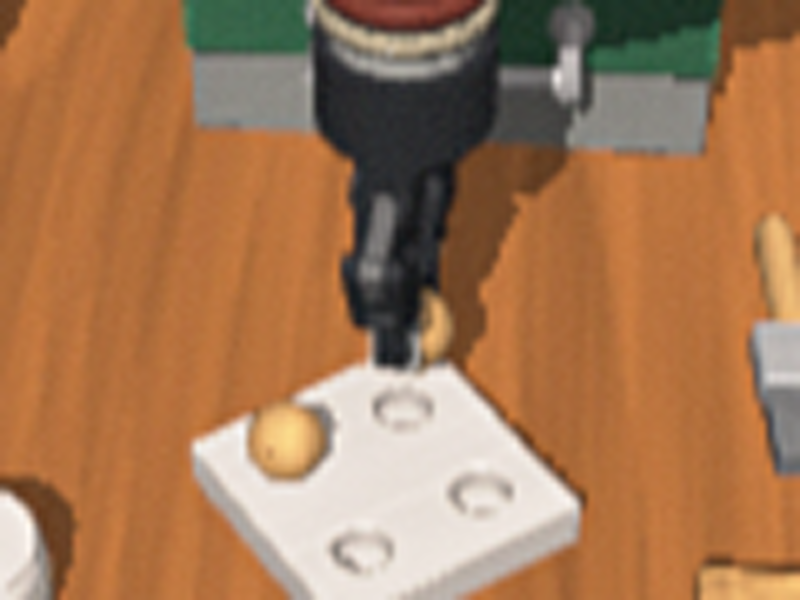

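Hole mouths appear at crop (403,408), (481,493) and (362,551). That is the same ~0.7 px shift as the held ball showed, so the hole estimates are good.

>>> move_arm:
  rows:
    - [0.25,0,1,0,0,0,-1]
    - [0,0,1,0,0,0,-1]
    - [0,0,1,0,0,0,-1]
    - [0,0,0.5,0,0,0,-1]
    - [0,0,0.4,0,0,0,-1]
    - [0,0,0,0,0,0,-1]
    - [0,0,0,0,0,0,-1]

```text
time: 6.58
tool_pos: [0.548, 0.0067, 0.0483]
tool_rot: [-0.0, 0.997, -0.077, -0.0]
contact_force: [-0.4, 0.9, 0.4]
gripper_width: 0.383
grasp_force: 59.8
```

```bash
python3 -c "
from h import *
todo([.5455,.0067,.0455])"
```

```text
t 6.58 pos [0.548  0.0067 0.0483] xaxis yaw -8.81 tilt [-0.  0. -1.] w 0.383 F [-0.4  0.9  0.4] g 59.8
tool cm [-0.24  0.04  0.28]
```

>>> move_arm:
  rows:
    - [-0.25,0,0,0,0,0,-1]
    - [0,0,0.15,0,0,0,-1]
    - [0,0,0.15,0,0,0,-1]
    - [0,0,0,0,0,0,-1]
    - [0,0,0,0,0,0,-1]
    - [0,0,0,0,0,0,-1]

```text
time: 7.08
tool_pos: [0.547, 0.0065, 0.0468]
tool_rot: [0.0, 0.997, -0.077, 0.002]
contact_force: [2.0, -3.5, 5.0]
gripper_width: 0.385
grasp_force: 60.2
```

```bash
python3 -c "
from h import *
todo([.5455,.0067,.0455])"
```

```text
t 7.08 pos [0.547  0.0065 0.0468] xaxis yaw -8.81 tilt [ 0.004 -0.001 -1.   ] w 0.385 F [ 2.  -3.5  5. ] g 60.2
tool cm [-0.15  0.    0.13]
```

>>> move_arm:
  rows:
    - [0,0.1,0,0,0,0,-1]
    - [0,0,0,0,0,0,0.3]
    - [0,0,0,0,0,0,0.3]
    - [0,0,0,0,0,0,0.3]
    - [0,0,0,0,0,0,0.3]
    - [0,0,-1,0,0,0,0.3]
    - [0,0,-2,0,0,0,0.3]
    - [0,0,-2.5,0,0,0,0.3]
    - [0,0,-2.5,0,0,0,0.5]
    - [0,-2.5,-1,0,0,0,0.5]
    - [0,-2.5,0,0,0,0,0.5]
    - [0,-2.5,0,0,0,0,0.5]
    - [0,-2.5,0,0,0,0,0.5]
    - [0,-2.5,0,0,0,0,0.5]
    - [0,-2.5,0,0,0,0,0.5]
    - [0,-2.5,0,0,0,0,0.5]
    - [0,-2.5,0,0,0,0,0.5]
    - [0,-2.5,0,0,0,0,0.5]
    - [0,-2.5,0,0,0,0,0.5]
    - [0,0,0,0,0,0,0.5]

```text
time: 8.75
tool_pos: [0.5837, 0.2569, 0.1362]
tool_rot: [-0.001, 0.997, -0.075, 0.0]
contact_force: [0.8, -0.7, -0.0]
gripper_width: 0.752
grasp_force: 0.0
```

```bash
cat >> h.py <<'E'
def beech(f,z=.034):
    img=f["img"]; k=cv2.resize(img,None,fx=3,fy=3,interpolation=cv2.INTER_CUBIC)
    m=cv2.morphologyEx(cv2.inRange(cv2.cvtColor(k,cv2.COLOR_BGR2HSV),(10,60,120),(24,140,255)),cv2.MORPH_OPEN,np.ones((5,5)))
    for c in cv2.findContours(m,cv2.RETR_EXTERNAL,cv2.CHAIN_APPROX_NONE)[0]:
        (u,v),r=cv2.minEnclosingCircle(c); a=cv2.contourArea(c)
        if 11<r<28 and a>.6*np.pi*r*r:
            q=((u+.5)/3-.5,(v+.5)/3-.5); P=plane(f,q,z)
            if .3<P[0]<.7 and -.1<P[1]<.4: print(np.round(q,1),round(r/3,1),"z%.3f"%z,P[:2].round(4),"z.020",plane(f,q,.02)[:2].round(4))
E
python3 - <<'E'
from h import *
todo([.597,.289,.10])
for n in("top","side"):
    f=manip.grab_frame(n); np.savez(n+"1.npz",**f); print(n); beech(f)
E
```

```text
t 8.75 pos [0.5837 0.2569 0.1362] xaxis yaw -8.61 tilt [ 0.001  0.002 -1.   ] w 0.752 F [ 0.8 -0.7 -0. ] g 0.0
tool cm [ 0.83 -3.37  3.62]
top
[313.8 205.3] 6.0 z0.034 [0.5466 0.0071] z.020 [0.5479 0.0073]
[301.2 187.7] 6.0 z0.034 [0.5967 0.0447] z.020 [0.5985 0.0454]
side
[383.7 304.3] 7.5 z0.034 [0.3899 0.33  ] z.020 [0.3882 0.3215]
[301.2 287.1] 7.0 z0.034 [0.5946 0.2957] z.020 [0.5961 0.2868]
[329.5 203.8] 5.2 z0.034 [ 0.5409 -0.0016] z.020 [ 0.5416 -0.0154]
```

>>> move_arm:
  rows:
    - [0.4,-1.6,0,0,0,0,0.5]
    - [0.4,-1.6,0,0,0,0,0.5]
    - [0,0,2,0,0,0,0.5]
    - [0,0,2,0,0,0,0.5]
    - [0,0,2,0,0,0,0.5]
    - [0,0,2,0,0,0,0.5]
    - [0,0,0,0,0,0,0.5]
    - [0,0,0,0,0,0,0.5]

```text
time: 9.52
tool_pos: [0.5954, 0.2821, 0.0542]
tool_rot: [0.001, 0.997, -0.077, -0.002]
contact_force: [-0.7, -0.6, 0.6]
gripper_width: 0.75
grasp_force: 0.0
```

```bash
python3 -c "
from h import *
todo([.597,.288,.029])"
```

```text
t 9.52 pos [0.5954 0.2821 0.0542] xaxis yaw -8.87 tilt [-0.003 -0.001 -1.   ] w 0.75 F [-0.7 -0.6  0.6] g 0.0
tool cm [ 0.08 -0.61  2.52]
```

>>> move_arm:
  rows:
    - [0.05,-0.5,1.25,0,0,0,0.5]
    - [0,0,1.25,0,0,0,0.5]
    - [0,0,0,0,0,0,0.5]
    - [0,0,0,0,0,0,0.5]
    - [0,0,0,0,0,0,-1]
    - [0,0,0,0,0,0,-1]
    - [0,0,0,0,0,0,-1]
    - [0,0,0,0,0,0,-1]
    - [0,0,0,0,0,0,-1]
    - [0,0,0,0,0,0,-1]
    - [0,0,-2,0,0,0,-1]
    - [0,0,-2,0,0,0,-1]
    - [0,0,-2,0,0,0,-1]
    - [0,0,-1.5,0,0,0,-1]
    - [0,0,0,0,0,0,-1]

```text
time: 10.77
tool_pos: [0.5998, 0.2892, 0.1095]
tool_rot: [-0.001, 0.997, -0.077, 0.003]
contact_force: [0.8, 0.1, 0.6]
gripper_width: 0.385
grasp_force: 59.6
```

```bash
python3 -c "
from h import *
todo([.559,.0935,.0455])"
```

```text
t 10.77 pos [0.5998 0.2892 0.1095] xaxis yaw -8.81 tilt [ 0.006  0.002 -1.   ] w 0.385 F [0.8 0.1 0.6] g 59.6
tool cm [-1.07 19.98  6.33]
```

>>> move_arm:
  rows:
    - [-0.13,2.5,0,0,0,0,-1]
    - [-0.13,2.5,0,0,0,0,-1]
    - [-0.13,2.5,0,0,0,0,-1]
    - [-0.13,2.5,0,0,0,0,-1]
    - [-0.13,2.5,0,0,0,0,-1]
    - [-0.13,2.5,0,0,0,0,-1]
    - [-0.13,2.5,0,0,0,0,-1]
    - [-0.13,2.5,0,0,0,0,-1]
    - [0,0,1.5,0,0,0,-1]
    - [0,0,1.5,0,0,0,-1]
    - [0,0,1,0,0,0,-1]
    - [0,0,0.5,0,0,0,-1]
    - [0,0,0,0,0,0,-1]
    - [0,0,0,0,0,0,-1]
    - [0,0,0,0,0,0,-1]

```text
time: 12.02
tool_pos: [0.5574, 0.0927, 0.061]
tool_rot: [-0.0, 0.997, -0.077, 0.001]
contact_force: [-0.1, 0.2, -0.1]
gripper_width: 0.386
grasp_force: 59.7
```

```bash
python3 -c "
from h import *
todo([.559,.0935,.0455])
f=manip.grab_frame('side');todo([.559,.0935,.0455])
f=manip.grab_frame('side');todo([.559,.0935,.0455]); p=manip.state()['tool_pos']
x0,y0=map(int,proj(f,p)-[8,10])
k=cv2.resize(f['img'][y0:y0+32,x0:x0+30],None,fx=4,fy=4,interpolation=cv2.INTER_CUBIC)
m=cv2.inRange(cv2.cvtColor(k,cv2.COLOR_BGR2HSV),(10,40,90),(26,140,255)); m=cv2.morphologyEx(m,cv2.MORPH_OPEN,np.ones((5,5)))
c=max(cv2.findContours(m,cv2.RETR_EXTERNAL,cv2.CHAIN_APPROX_NONE)[0],key=cv2.contourArea)[:,0]
w=(c+.5)/4-.5+[x0,y0];print('edge',w.max(0),w.min(0),'tcp-9 px',proj(f,p-[0,0,.0095]),'r',18e-3*406/((f['R']@p+f['t'])[2]+.007))
"
```

```text
t 12.02 pos [0.5574 0.0927 0.061 ] xaxis yaw -8.78 tilt [ 0.001  0.    -1.   ] w 0.386 F [-0.1  0.2 -0.1] g 59.7
tool cm [ 0.15 -0.11  1.55]
t 12.07 pos [0.5575 0.0926 0.0613] xaxis yaw -8.78 tilt [ 0.002  0.    -1.   ] w 0.385 F [-0.2  1.2 -0.8] g 59.7
tool cm [ 0.13 -0.11  1.58]
t 12.12 pos [0.5576 0.0926 0.0614] xaxis yaw -8.79 tilt [ 0.002  0.    -1.   ] w 0.383 F [ 0.1  1.3 -0.3] g 59.7
tool cm [ 0.12 -0.11  1.59]
edge [328.625 227.625] [323.875 218.125] tcp-9 px [321.68918569 222.82310516] r 6.348208140877527
```

>>> move_arm:
  rows:
    - [0.15,-0.1,0.5,0,0,0,-1]
    - [0,0,0.5,0,0,0,-1]
    - [0,0,0.5,0,0,0,-1]
    - [0,0,0,0,0,0,-1]
    - [0,0,0,0,0,0,-1]
    - [0,0,0,0,0,0,-1]

```text
time: 12.62
tool_pos: [0.5588, 0.0928, 0.0454]
tool_rot: [0.0, 0.997, -0.077, 0.0]
contact_force: [0.3, -2.0, -0.3]
gripper_width: 0.383
grasp_force: 59.7
```

```bash
python3 -c "
from h import *
todo([.559,.0935,.0455])"
```

```text
t 12.62 pos [0.5588 0.0928 0.0454] xaxis yaw -8.81 tilt [ 0.001 -0.001 -1.   ] w 0.383 F [ 0.3 -2.  -0.3] g 59.7
tool cm [ 0.01 -0.08 -0.01]
```

>>> move_arm:
  rows:
    - [0,0,0,0,0,0,0.3]
    - [0,0,0,0,0,0,0.3]
    - [0,0,0,0,0,0,0.3]
    - [0,0,0,0,0,0,0.3]
    - [0,0,-1,0,0,0,0.3]
    - [0,0,-2,0,0,0,0.3]
    - [0,0,-2,0,0,0,0.5]
    - [0,0,-2,0,0,0,0.5]
    - [-2.5,-2.5,0,0,0,0,0.5]
    - [-2.5,-2.5,0,0,0,0,0.5]
    - [-2.5,-2.5,0,0,0,0,0.5]
    - [-2.5,-2.5,0,0,0,0,0.5]
    - [-2.5,-2.5,0,0,0,0,0.5]
    - [-2.5,-2.5,0,0,0,0,0.5]
    - [-2.5,-2.5,0,0,0,0,0.5]
    - [-2.5,-2.5,0,0,0,0,0.5]
    - [0,0,2,0,0,0,0.5]
    - [0,0,2,0,0,0,0.5]
    - [0,0,0,0,0,0,0.5]
    - [0,0,0,0,0,0,0.5]

```text
time: 14.28
tool_pos: [0.3905, 0.321, 0.0749]
tool_rot: [0.001, 0.997, -0.077, -0.001]
contact_force: [0.4, -0.0, 0.4]
gripper_width: 0.752
grasp_force: 0.0
```

Run:
```python
from h import *
todo([.3895,.323,.029])
for n in("top","side"):
    f=manip.grab_frame(n); print(n); beech(f)
todo([.3895,.323,.029])
```

```text
t 14.28 pos [0.3905 0.321  0.0749] xaxis yaw -8.79 tilt [-0.002 -0.001 -1.   ] w 0.752 F [ 0.4 -0.   0.4] g 0.0
tool cm [-0.12 -0.19  4.59]
top
[313.7 205.1] 6.1 z0.034 [0.5472 0.0074] z.020 [0.5485 0.0076]
[283.6 200.3] 6.1 z0.034 [0.5593 0.0944] z.020 [0.5607 0.0956]
[301.3 187.7] 6.1 z0.034 [0.597  0.0446] z.020 [0.5988 0.0452]
side
[322.3 226.3] 5.7 z0.034 [0.556 0.09 ] z.020 [0.557  0.0777]
[310.8 212.5] 6.0 z0.034 [0.594 0.038] z.020 [0.5955 0.0249]
[327.6 204.1] 5.7 z0.034 [ 5.465e-01 -3.000e-04] z.020 [ 0.5473 -0.014 ]
t 14.38 pos [0.3923 0.3216 0.0768] xaxis yaw -8.84 tilt [ 0.001  0.001 -1.   ] w 0.75 F [ 0.6 -0.  -0. ] g 0.0
tool cm [-0.3  -0.09  4.78]
```

>>> move_arm:
  rows:
    - [-0.2,-0.1,1.6,0,0,0,0.5]
    - [0,0,1.6,0,0,0,0.5]
    - [0,0,1.5,0,0,0,0.5]
    - [0,0,0,0,0,0,0.5]
    - [0,0,0,0,0,0,0.5]
    - [0,0,0,0,0,0,-1]
    - [0,0,0,0,0,0,-1]
    - [0,0,0,0,0,0,-1]
    - [0,0,0,0,0,0,-1]
    - [0,0,0,0,0,0,-1]
    - [0,0,0,0,0,0,-1]
    - [0,0,-2,0,0,0,-1]
    - [0,0,-2,0,0,0,-1]
    - [0,0,-2,0,0,0,-1]
    - [0,0,-2,0,0,0,-1]
    - [0,0,0,0,0,0,-1]
    - [0,0,0,0,0,0,-1]

```text
time: 15.8
tool_pos: [0.3906, 0.3233, 0.1101]
tool_rot: [-0.001, 0.997, -0.077, 0.002]
contact_force: [-1.0, -1.0, -0.8]
gripper_width: 0.387
grasp_force: 59.7
```

```bash
python3 -c "
from h import *
todo([.509,.0565,.0455])"
```

```text
t 15.8 pos [0.3906 0.3233 0.1101] xaxis yaw -8.81 tilt [ 0.003  0.002 -1.   ] w 0.387 F [-1.  -1.  -0.8] g 59.7
tool cm [15.77 24.57  6.44]
```

>>> move_arm:
  rows:
    - [1.58,2.46,0,0,0,0,-1]
    - [1.58,2.46,0,0,0,0,-1]
    - [1.58,2.46,0,0,0,0,-1]
    - [1.58,2.46,0,0,0,0,-1]
    - [1.58,2.46,0,0,0,0,-1]
    - [1.58,2.46,0,0,0,0,-1]
    - [1.58,2.46,0,0,0,0,-1]
    - [1.58,2.46,0,0,0,0,-1]
    - [1.58,2.46,0,0,0,0,-1]
    - [1.58,2.46,0,0,0,0,-1]
    - [0,0,2,0,0,0,-1]
    - [0,0,1.5,0,0,0,-1]
    - [0,0,1,0,0,0,-1]
    - [0,0,0,0,0,0,-1]
    - [0,0,0,0,0,0,-1]
    - [0,0,0,0,0,0,-1]

```text
time: 17.13
tool_pos: [0.5082, 0.0557, 0.0637]
tool_rot: [-0.0, 0.997, -0.077, 0.0]
contact_force: [1.0, -0.7, -0.5]
gripper_width: 0.378
grasp_force: 59.8
```

```bash
python3 -c "
from h import *
todo([.509,.0565,.0455])
f=manip.grab_frame('side');todo([.509,.0565,.0455]); p=manip.state()['tool_pos']
x0,y0=map(int,proj(f,p)-[8,10])
k=cv2.resize(f['img'][y0:y0+32,x0:x0+30],None,fx=4,fy=4,interpolation=cv2.INTER_CUBIC)
m=cv2.inRange(cv2.cvtColor(k,cv2.COLOR_BGR2HSV),(10,40,90),(26,140,255)); m=cv2.morphologyEx(m,cv2.MORPH_OPEN,np.ones((5,5)))
c=max(cv2.findContours(m,cv2.RETR_EXTERNAL,cv2.CHAIN_APPROX_NONE)[0],key=cv2.contourArea)[:,0]
w=(c+.5)/4-.5+[x0,y0];print('edge',w.max(0),w.min(0),'tcp-9 px',proj(f,p-[0,0,.0095]),'r',18e-3*406/((f['R']@p+f['t'])[2]+.007))
"
```

```text
t 17.13 pos [0.5082 0.0557 0.0637] xaxis yaw -8.78 tilt [ 0.  0. -1.] w 0.378 F [ 1.  -0.7 -0.5] g 59.8
tool cm [ 0.07 -0.09  1.82]
t 17.18 pos [0.5086 0.0557 0.0642] xaxis yaw -8.77 tilt [ 0.001 -0.    -1.   ] w 0.384 F [-0.4 -0.1 -0.1] g 59.8
tool cm [ 0.03 -0.09  1.87]
edge [346.875 220.125] [341.875 208.875] tcp-9 px [339.54314015 213.49335081] r 6.232790851075108
```

>>> move_arm:
  rows:
    - [0.15,-0.1,0.6,0,0,0,-1]
    - [0,0,0.6,0,0,0,-1]
    - [0,0,0.6,0,0,0,-1]
    - [0,0,0,0,0,0,-1]
    - [0,0,0,0,0,0,-1]
    - [0,0,0,0,0,0,-1]

```text
time: 17.68
tool_pos: [0.5096, 0.0561, 0.0452]
tool_rot: [-0.0, 0.997, -0.077, -0.0]
contact_force: [-0.2, -1.0, -0.7]
gripper_width: 0.385
grasp_force: 59.9
```

```bash
python3 -c "
from h import *
todo([.509,.0565,.0455])"
```

```text
t 17.68 pos [0.5096 0.0561 0.0452] xaxis yaw -8.82 tilt [-0.001  0.    -1.   ] w 0.385 F [-0.2 -1.  -0.7] g 59.9
tool cm [-0.06 -0.03 -0.03]
```

>>> move_arm:
  rows:
    - [0,0,0,0,0,0,0.3]
    - [0,0,0,0,0,0,0.3]
    - [0,0,0,0,0,0,0.3]
    - [0,0,0,0,0,0,0.3]
    - [0,0,-1,0,0,0,0.3]
    - [0,0,-2,0,0,0,0.3]
    - [0,0,-2,0,0,0,0.3]
    - [0,0,-2.5,0,0,0,0]
    - [0,0,-2.5,0,0,0,0]
    - [0,0,-2.5,0,0,0,0]
    - [0,0,-2.5,0,0,-6.8,0]
    - [0,2.5,0,0,0,0,0]
    - [0,2.5,0,0,0,0,0]
    - [0,2.5,0,0,0,0,0]
    - [0,2.5,0,0,0,0,0]
    - [0,2.5,0,0,0,0,0]
    - [0,0,0,0,0,0,0]
    - [0,0,0,0,0,0,0]

```text
time: 19.18
tool_pos: [0.5053, -0.0696, 0.1962]
tool_rot: [-0.0, 1.0, -0.019, 0.0]
contact_force: [0.4, 0.1, 0.4]
gripper_width: 0.499
grasp_force: 0.0
```

Run:
```python
from h import *
todo([.5345,-.1455,.15])
F={}
for n,roi in(("top",(420,145,450,165)),("side",(285,100,305,125))):
    f=manip.grab_frame(n); F[n]=f; print(n); beech(f)
    f0=dict(np.load(n+"0.npz")); x0,y0,x1,y1=roi
    k=cv2.resize(f0["img"][y0:y1,x0:x1],None,fx=6,fy=6,interpolation=cv2.INTER_CUBIC)
    m=cv2.inRange(cv2.cvtColor(k,cv2.COLOR_BGR2HSV),(17,120,120),(32,255,255))
    M=cv2.moments(m,True); bb=cv2.boundingRect(m)
    f["c"]=np.array([(M["m10"]/M["m00"]+.5)/6-.5+x0,(M["m01"]/M["m00"]+.5)/6-.5+y0]); print("brass",f["c"].round(2),M["m00"]/36,np.array(bb)/6+[x0,y0,0,0])
P,e=tri(F["top"],F["top"]["c"],F["side"],F["side"]["c"]-[.7,.7]); print(P.round(4),e)
P,e=tri(F["top"],F["top"]["c"],F["side"],F["side"]["c"]); print(P.round(4),e)
```

```text
t 19.18 pos [ 0.5053 -0.0696  0.1962] xaxis yaw -2.15 tilt [ 0.001  0.    -1.   ] w 0.499 F [0.4 0.1 0.4] g 0.0
tool cm [3.2  7.47 4.62]
top
[296.  217.8] 6.1 z0.034 [0.5096 0.0572] z.020 [0.5105 0.058 ]
[283.6 200.3] 6.1 z0.034 [0.5593 0.0944] z.020 [0.5607 0.0956]
[301.2 187.6] 6.0 z0.034 [0.597  0.0447] z.020 [0.5988 0.0454]
brass [434.46 154.8 ] 48.47222222222222 [428.5        152.33333333  13.5          5.33333333]
side
[322.  226.2] 5.6 z0.034 [0.5569 0.0897] z.020 [0.5579 0.0774]
[340.  217.3] 5.4 z0.034 [0.5069 0.0516] z.020 [0.5071 0.0387]
[310.4 212.5] 5.7 z0.034 [0.5951 0.0381] z.020 [0.5967 0.025 ]
[327.4 205.2] 6.3 z0.034 [0.547  0.0044] z.020 [ 0.5478 -0.0092]
brass [295.03 115.68] 23.5 [292.83333333 100.5         11.          19.33333333]
[ 0.6801 -0.314   0.14  ] 0.0004958745136333135
[ 0.6793 -0.3147  0.1371] 0.0022627312635321336
```

>>> move_arm:
  rows:
    - [0.8,1.9,0,0,0,0,0]
    - [0.8,1.9,0,0,0,0,0]
    - [0.8,1.9,0,0,0,0,0]
    - [0.7,1.9,0,0,0,0,0]
    - [0,0,1.5,0,0,0,0]
    - [0,0,1.5,0,0,0,0]
    - [0,0,0,0,0,0,0]
    - [0,0,0,0,0,0,0]
    - [0,0,0,0,0,0,0]

```text
time: 20.03
tool_pos: [0.534, -0.1451, 0.1661]
tool_rot: [0.0, 1.0, -0.017, 0.0]
contact_force: [-0.1, -0.0, 0.2]
gripper_width: 0.501
grasp_force: 0.0
```

Run:
```python
from h import *
todo([.536,-.1465,.092])
T=dict(np.load("top0.npz"));S=dict(np.load("side0.npz"))
P,e=tri(T,(434.5,154.8),S,(294.5,116.0)); print(P.round(4),e)
f=manip.grab_frame('side')
cv2.imwrite('pics/h1.png',cv2.resize(f['img'][80:180,275:408],(798,600),interpolation=cv2.INTER_CUBIC))
```

```text
t 20.03 pos [ 0.534  -0.1451  0.1661] xaxis yaw -1.94 tilt [ 0.001 -0.    -1.   ] w 0.501 F [-0.1 -0.   0.2] g 0.0
tool cm [0.2  0.13 7.41]
[ 0.6805 -0.3153  0.1352] 0.0006631421359881921
```

View pics/h1.png

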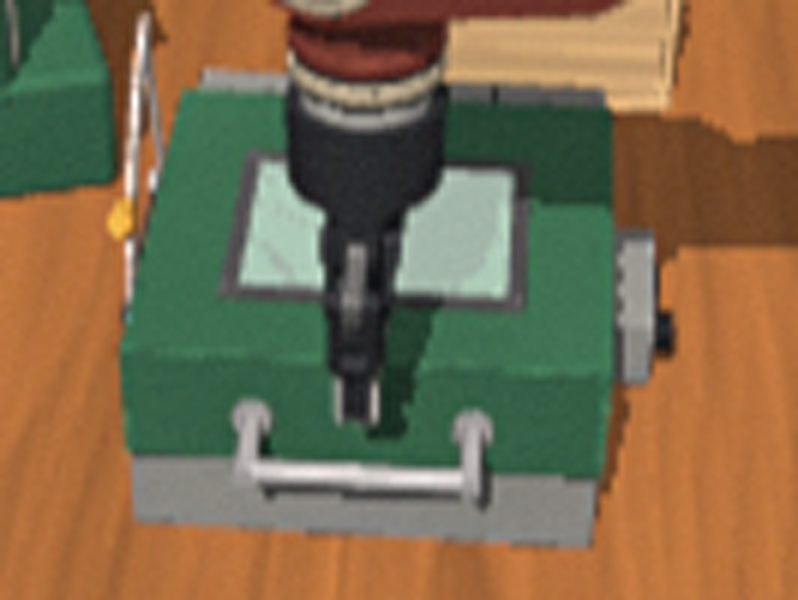

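The fingers at crop (357,410) are above the bar, which runs from (250,470) to (480,485), with its middle near x 363. Descend and grip.

>>> move_arm:
  rows:
    - [0.1,0.15,2,0,0,0,0]
    - [0,0,2,0,0,0,0]
    - [0,0,2,0,0,0,0]
    - [0,0,1.4,0,0,0,0]
    - [0,0,0,0,0,0,0]
    - [0,0,0,0,0,0,0]
    - [0,0,0,0,0,0,0]

```text
time: 20.67
tool_pos: [0.5365, -0.147, 0.1016]
tool_rot: [0.001, 1.0, -0.018, 0.0]
contact_force: [-26.4, 16.2, 45.2]
gripper_width: 0.5
grasp_force: 23.6
```

```bash
python3 -c "
from h import *
todo([.536,-.1465,.092])"
```

```text
t 20.67 pos [ 0.5365 -0.147   0.1016] xaxis yaw -2.06 tilt [ 0.001 -0.001 -1.   ] w 0.5 F [-26.4  16.2  45.2] g 23.6
tool cm [-0.05 -0.05  0.96]
```

Unexpected contact, so back off and look.

>>> move_arm:
  rows:
    - [0,0,-1.5,0,0,0,0]
    - [0,0,-1.5,0,0,0,0]
    - [0,0,0,0,0,0,0]
    - [0,0,0,0,0,0,0]

```text
time: 21.0
tool_pos: [0.5358, -0.1476, 0.1233]
tool_rot: [0.001, 1.0, -0.017, 0.002]
contact_force: [-0.9, 0.4, 0.4]
gripper_width: 0.501
grasp_force: 0.0
```

Run:
```python
from h import *
todo([.536,-.1465,.092])
a=manip.grab_frame('side')['img'][95:175,290:380]; f=manip.grab_frame('top'); b=f['img'][170:250,350:440]
cv2.imwrite('pics/h2.png',cv2.resize(np.hstack([a,b]),(792,352),interpolation=cv2.INTER_CUBIC))
T0=dict(np.load("top0.npz"))["img"]
```

```text
t 21.0 pos [ 0.5358 -0.1476  0.1233] xaxis yaw -1.98 tilt [ 0.004 -0.002 -1.   ] w 0.501 F [-0.9  0.4  0.4] g 0.0
tool cm [ 0.   -0.11  3.13]
```

View pics/h2.png

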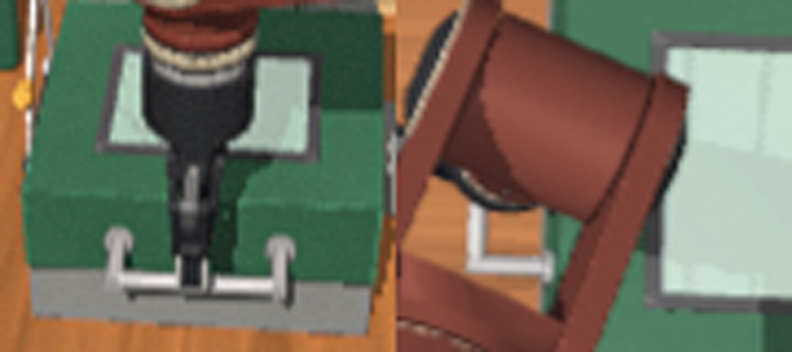

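Run:
```python
from h import *
f=dict(np.load("side0.npz"))
p=np.array([.5358,-.1476,.1233])
for dy in(.0,.021,.0355):
  for dz in(-.019,-.012,-.006): print(dy,dz,proj(f,p+[0,dy,dz]).round(1))
print("bar axis",proj(f,[.536,-.1465,.092]),proj(f,[.536,-.1465,.098]), "bar seen", (290+230/4.4, 95+283/4.4))
```

```text
0.0 -0.019 [334.  155.4]
0.0 -0.012 [334.  153.7]
0.0 -0.006 [334.  152.2]
0.021 -0.019 [333.6 159.7]
0.021 -0.012 [333.7 157.9]
0.021 -0.006 [333.7 156.4]
0.0355 -0.019 [333.4 162.6]
0.0355 -0.012 [333.4 160.9]
0.0355 -0.006 [333.4 159.4]
bar axis [333.84163854 158.69153864] [333.86833826 157.2187592 ] bar seen (342.27272727272725, 159.3181818181818)
```

The evidence fits a gripper knuckle meeting the hood's top edge, with the bar where I expected it. I'll approach tilted from the front instead.

>>> move_arm:
  rows:
    - [0,0,-2,0,0,0,0]
    - [0,-1,-2,0,0,0,0]
    - [0,-1.5,0,-7,0,0,0]
    - [0,-1.5,0,-7,0,0,0]
    - [0,-1,0,-7,0,0,0]
    - [0,0,0,-7,0,0,0]
    - [0,0,0,-7,0,0,0]
    - [0,0,0,0,0,0,0]
    - [0,0,0,0,0,0,0]
    - [0,0,0,0,0,0,0]

```text
time: 21.93
tool_pos: [0.5361, -0.098, 0.1565]
tool_rot: [0.3, 0.954, -0.017, -0.006]
contact_force: [0.6, -0.5, -0.2]
gripper_width: 0.498
grasp_force: 0.0
```

```bash
python3 -c "
from h import *
todo([.536,-.1465,.092])
print(manip.state()['joint_pos'].round(2))"
```

```text
t 21.93 pos [ 0.5361 -0.098   0.1565] xaxis yaw -2.02 tilt [-0.021 -0.572 -0.82 ] w 0.498 F [ 0.6 -0.5 -0.2] g 0.0
tool cm [0.17 0.29 8.06]
[-0.04 -0.01  1.92 -0.64  1.29  1.76]
```

>>> move_arm:
  rows:
    - [0.1,0.2,1.5,0,0,0,0]
    - [0,0,1.5,0,0,0,0]
    - [0,0,1.5,0,0,0,0]
    - [0,0,1,0,0,0,0]
    - [0,0,0.8,0,0,0,0]
    - [0,0,0,0,0,0,0]
    - [0,0,0,0,0,0,0]

```text
time: 22.52
tool_pos: [0.5359, -0.1362, 0.1068]
tool_rot: [0.3, 0.954, -0.017, -0.006]
contact_force: [-0.6, -0.8, -0.1]
gripper_width: 0.498
grasp_force: 0.0
```

```bash
python3 -c "
from h import *
todo([.536,-.1465,.092])"
```

```text
t 22.52 pos [ 0.5359 -0.1362  0.1068] xaxis yaw -2.09 tilt [-0.021 -0.573 -0.819] w 0.498 F [-0.6 -0.8 -0.1] g 0.0
tool cm [ 0.05 -0.01  1.8 ]
```

>>> move_arm:
  rows:
    - [0,0,0.7,0,0,0,0]
    - [0,0,0.6,0,0,0,0]
    - [0,0,0.4,0,0,0,0]
    - [0,0,0,0,0,0,0]
    - [0,0,0,0,0,0,0]
    - [0,0,0,0,0,0,0]

```text
time: 23.02
tool_pos: [0.5357, -0.1452, 0.0928]
tool_rot: [0.301, 0.954, -0.017, -0.005]
contact_force: [-0.1, 0.7, -0.4]
gripper_width: 0.497
grasp_force: 0.0
```

```bash
python3 -c "
from h import *
todo([.536,-.1465,.092])"
```

```text
t 23.02 pos [ 0.5357 -0.1452  0.0928] xaxis yaw -2.0 tilt [-0.02  -0.573 -0.819] w 0.497 F [-0.1  0.7 -0.4] g 0.0
tool cm [0.03 0.05 0.14]
```

No contact. Close.

>>> move_arm:
  rows:
    - [0,0,0,0,0,0,-1]
    - [0,0,0,0,0,0,-1]
    - [0,0,0,0,0,0,-1]
    - [0,0,0,0,0,0,-1]
    - [0,0,0,0,0,0,-1]
    - [0,0,0,0,0,0,-1]
    - [0,0,0,0,0,0,-1]

```text
time: 23.6
tool_pos: [0.5359, -0.1448, 0.0928]
tool_rot: [0.3, 0.954, -0.017, -0.005]
contact_force: [0.3, 4.4, 1.6]
gripper_width: 0.12
grasp_force: 58.5
```

```bash
python3 -c "
from h import *
todo([.536,-.1465,.092])
th0=np.arctan2(.032,.320)
p0=manip.state()['tool_pos']
for th in(.1,.2,.3,.4,.45):
  a=th0+th; d=.3216*np.cos(a)-.32; z=.3216*np.sin(a)-.032
  print(th,'dy %.2f dz %.2f cm'%(100*d,100*z))"
```

```text
t 23.6 pos [ 0.5359 -0.1448  0.0928] xaxis yaw -1.99 tilt [-0.019 -0.573 -0.82 ] w 0.12 F [0.3 4.4 1.6] g 58.5
tool cm [0.02 0.09 0.16]
0.1 dy -0.48 dz 3.18 cm
0.2 dy -1.27 dz 6.29 cm
0.3 dy -2.37 dz 9.31 cm
0.4 dy -3.77 dz 12.21 cm
0.45 dy -4.58 dz 13.60 cm
```

>>> move_arm:
  rows:
    - [0,0.44,-0.47,0,0,0,-1]
    - [0,0.44,-0.47,0,0,0,-1]
    - [0,0.44,-0.47,0,0,0,-1]
    - [0,0.44,-0.47,0,0,0,-1]
    - [0,0.44,-0.47,0,0,0,-1]
    - [0,0.49,-0.42,0,0,0,-1]
    - [0,0.49,-0.42,0,0,0,-1]
    - [0,0.49,-0.42,0,0,0,-1]
    - [0,0.49,-0.42,0,0,0,-1]
    - [0,0.49,-0.42,0,0,0,-1]
    - [0,0.53,-0.37,0,0,0,-1]
    - [0,0.53,-0.37,0,0,0,-1]
    - [0,0.53,-0.37,0,0,0,-1]
    - [0,0.53,-0.37,0,0,0,-1]
    - [0,0.53,-0.37,0,0,0,-1]
    - [0,0,0,0,0,0,-1]
    - [0,0,0,0,0,0,-1]

```text
time: 25.02
tool_pos: [0.5353, -0.1666, 0.1845]
tool_rot: [0.297, 0.955, -0.016, -0.004]
contact_force: [3.6, 11.2, -3.0]
gripper_width: 0.114
grasp_force: 58.7
```

Run:
```python
from h import *
todo([.535,-.185,.214])
p=manip.state()['tool_pos']; print("theta",np.arcsin((p[2]-.0008-.06)/.3216)-np.arctan2(.032,.32))
f=manip.grab_frame('side');g=manip.grab_frame('top')
cv2.imwrite('pics/i1.png',np.hstack([cv2.resize(f['img'][75:145,270:320],(400,560),interpolation=cv2.INTER_CUBIC),cv2.resize(g['img'][140:182,420:450],(400,560),interpolation=cv2.INTER_CUBIC)]))
H=np.array([.523,-.465,.06]); fr=np.array([.035,.999,0]); yd=np.array([.999,-.035,0])
for th in(.3,.4,.45,.5):
    X=H+yd*.147+.15*(fr*np.cos(th)+np.array([0,0,1])*np.sin(th)); print(th,((proj(f,X)-[270,75])*8).round(),((proj(g,X)-[420,140])*13.33).round()+[400,0])
```

```text
t 25.02 pos [ 0.5353 -0.1666  0.1845] xaxis yaw -1.93 tilt [-0.018 -0.568 -0.823] w 0.114 F [ 3.6 11.2 -3. ] g 58.7
tool cm [ 0.04  3.19 -1.38]
theta 0.295253039508062
0.3 [215. 373.] [614. 257.]
0.4 [215. 340.] [656. 245.]
0.45 [216. 322.] [680. 240.]
0.5 [216. 305.] [705. 234.]
```

View pics/i1.png

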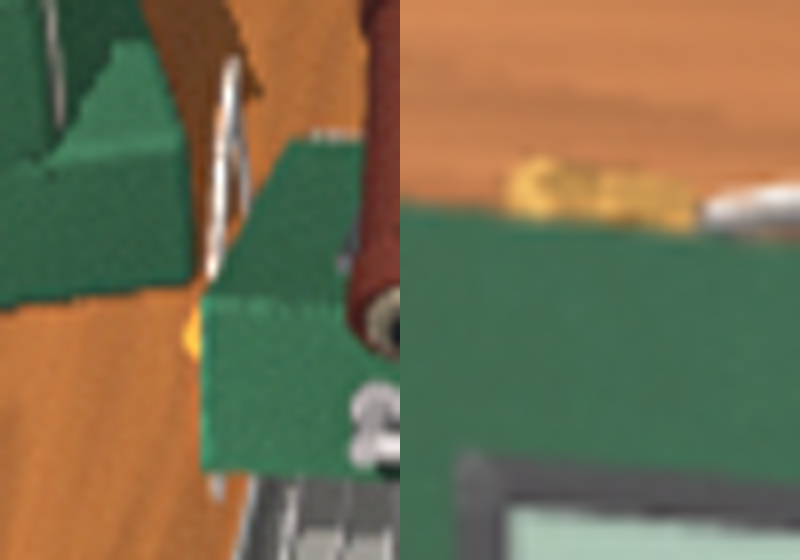

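The left half is the side view, with the brass at crop (193,335) beside the hood edge. The right half is the top view, with the brass from (510,185) to its pointed end at about (695,215). Together with the triangulation this puts the index at about 0.46 rad, and the hood is now at 0.295.

>>> move_arm:
  rows:
    - [0,0.52,-0.3,0,0,0,-1]
    - [0,0.52,-0.3,0,0,0,-1]
    - [0,0.52,-0.3,0,0,0,-1]
    - [0,0.52,-0.28,0,0,0,-1]
    - [0,0.52,-0.26,0,0,0,-1]
    - [0,0.52,-0.25,0,0,0,-1]
    - [0,0.52,-0.25,0,0,0,-1]
    - [0,0.52,-0.25,0,0,0,-1]
    - [0,0.5,-0.25,0,0,0,-1]
    - [0,0,0,0,0,0,-1]
    - [0,0,0,0,0,0,-1]
    - [0,0,0,0,0,0,-1]
    - [0,0,0,0,0,0,-1]
    - [0,0,0,0,0,0,-1]
    - [0,0,0,0,0,0,-1]
    - [0,0,0,0,0,0,-1]

```text
time: 26.45
tool_pos: [0.5348, -0.1898, 0.232]
tool_rot: [0.297, 0.955, -0.016, -0.004]
contact_force: [1.7, 17.6, 2.3]
gripper_width: 0.118
grasp_force: 59.1
```

Run:
```python
from h import *
p=manip.state()['tool_pos']; todo(p); print("theta",np.arcsin((p[2]-.0608)/.3216)-.0997)
H=np.array([.523,-.465,.06]); fr=np.array([.035,.999,0]); yd=np.array([.999,-.035,0]); 
f=manip.grab_frame('side');g=manip.grab_frame('top')
# brass in both, tight hue, largest blob; top-view extents (pointed end = max u)
C={}
for n,f_,(x0,y0,x1,y1) in(("top",g,(424,146,450,164)),("side",f,(288,108,302,126))):
    k=cv2.resize(f_["img"][y0:y1,x0:x1],None,fx=6,fy=6,interpolation=cv2.INTER_CUBIC)
    m=cv2.inRange(cv2.cvtColor(k,cv2.COLOR_BGR2HSV),(16,140,150),(32,255,255))
    c=max(cv2.findContours(m,cv2.RETR_EXTERNAL,cv2.CHAIN_APPROX_NONE)[0],key=cv2.contourArea)
    M=cv2.moments(c); C[n]=np.array([(M["m10"]/M["m00"]+.5)/6-.5+x0,(M["m01"]/M["m00"]+.5)/6-.5+y0])
    w=(c[:,0]+.5)/6-.5+[x0,y0]; print(n,C[n].round(2),M["m00"]/36,w.min(0).round(1),w.max(0).round(1))
for nm,a,b in(("both0",dict(np.load("top0.npz")),dict(np.load("side0.npz"))),):
  for bias in(0,.7):
    P,e=tri(a,C["top"],b,C["side"]-bias); d=P-H; print(P.round(4),round(e,4),"angle",np.arctan2(d[2],d@fr).round(3),"r",np.hypot(d[2],d@fr).round(3),"yd",(d@yd).round(3))
for th in(0,.4,.45,.5):
    X=H+yd*.15+.15*(fr*np.cos(th)+np.array([0,0,1])*np.sin(th)); print(th,proj(f,X).round(1),proj(g,X).round(1))
print([k for k in ("top","side")]); 
for q in(f,): beech(q)
```

```text
t 26.45 pos [ 0.5348 -0.1898  0.232 ] xaxis yaw -1.91 tilt [-0.017 -0.567 -0.823] w 0.118 F [ 1.7 17.6  2.3] g 59.1
tool cm [0. 0. 0.]
theta 0.461746521635477
top [438.14 152.89] 0.08333333333333333 [437.6 152.8] [438.9 153.1]
side [293.6  116.51] 9.402777777777779 [292.2 112.4] [294.6 119.8]
[ 0.6868 -0.3276  0.1251] 0.0031 angle 0.427 r 0.157 yd 0.159
[ 0.6876 -0.3269  0.128 ] 0.0003 angle 0.442 r 0.159 yd 0.16
0 [296.4 133.2] [429.9 161.1]
0.4 [296.  117.4] [439.2 157.3]
0.45 [296.1 115.2] [441.  156.9]
0.5 [296.1 113. ] [442.9 156.5]
['top', 'side']
[322.2 226.5] 5.8 z0.034 [0.5565 0.0906] z.020 [0.5574 0.0784]
[340.  217.4] 5.5 z0.034 [0.5069 0.052 ] z.020 [0.507  0.0391]
[310.4 212.5] 5.7 z0.034 [0.5951 0.0382] z.020 [0.5967 0.0251]
[327.6 205.3] 6.1 z0.034 [0.5461 0.0048] z.020 [ 0.5469 -0.0088]
```

```bash
python3 -c "
from plant import manip
print(manip.job_done())"
```

```text
the job is handed in; nothing more can be done
None
```

I handed the job in with all three knobs in the carrier pockets and the hood held by its handle at about 0.46 rad; the index measured 0.43–0.48 rad. On the first reach for the handle, a contact of about 55 N in all was felt at the wrist. If the gripper's body rather than a finger took it, it may have passed the 40 N limit; I then gripped from a tilted approach without touching anything.

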